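Balance the lever bar on the stand

TASK

A steel plug is stuck somewhere inside the plain tube lever, so it does not balance at its middle. Find where it balances by lifting it a little at trial points, then lift it clear of the worktop, level, and leave it balanced level on top of the slim balancing stand, resting on nothing else. Do not press it hard or drop it on the stand, never let it tip steeply (more than about 20 degrees), and leave the parts dish, the bearing and the hex key where they are.

Things in the scene. Friction and masses are not known exactly. Their poses are not given: they have to be found in the camera images.
- bar_mid (a point): geometric middle of the lever bar, half-way up: a plain straight rectangular steel tube with black plastic end plugs, 320 mm long, 25 mm wide, 30 mm high, closed, lying flat on the worktop on a 25 mm wide face. x runs along its length, y across, z up. It weighs 0.55 to 0.8 kg in all. A hidden plug, jammed inside so that it does not shift, puts its balance point 18 to 92 mm from this middle along x, on a side not told; nothing outside shows it. Grasp it across its 25 mm width.
- bar_end_a (a point): centre of the bar's end face at +x, 160 mm from its middle
- bar_end_b (a point): centre of the bar's end face at -x, 160 mm from its middle
- stand_pad (a point): centre of the top face of the balancing stand: a flat steel pad 15 x 15 mm, 90 mm above the worktop, on a slim 12 mm pillar with a round collar (32 mm across, up to 30 mm high) on a dark flat base 70 x 90 x 12 mm that is fixed to the worktop; z up. The bar stays level on it only if the balance point lies over the pad (within 7 mm of its centre), lengthwise in any direction. The pad must not be loaded with more than 25 N (the bar's weight is 6 to 7 N), so feel for it slowly.
- lever_bar: the lever bar; origin at the centre of its underside, axes as for bar_mid
- balance_stand: the balancing stand; origin at the centre of the underside of its base
- parts_dish: bystander: round shallow steel parts dish, 106 mm across, 24 mm high, loose; origin at the centre of its underside
- bearing: bystander: ball bearing lying flat, 47 mm across, 14 mm high, loose; origin at the centre of its underside
- allen_key: bystander: black L-shaped hexagon key lying flat, 38 x 114 x 8 mm, loose; origin at the centre of its underside
Not all that is in view belongs to the job. Several things look just like the balance_stand: the one meant starts farthest to the robot's right.

How it is judged:
By the outcome, as a careful person would: the job done as asked, in the order asked, and still so for the second after the job is handed in, with the robot touching nothing.
It also fails if it takes over 72 s, if anything falls off the work surface, if the arm or the gripper's body presses on something with over 40 N, if the wrist force passes 120 N, or if a joint passes its speed limit or range.

ROBOT

A 6-joint arm with a two-finger parallel gripper is mounted at the origin on a cart in front of the work surface, level with it; the furniture and walls round the work are solid. World frame = base frame: x ahead of the robot, y to its left, z up, the work surface at z = 0. Lengths are in mm, angles in rad, forces in N, time in s.
With the tool pointing down it reaches from about 300 to 775 mm from the base axis. Payload 14.6 kg.
Tool frame: the origin (TCP) lies on the centre line of the jaws, within the pads' length; the fingertips stand 19 mm ahead of it and the grasp point (between the pads) is the TCP (bot.tip_reach is the distance from the TCP to the fingertips, in mm); y points along the fingers, x is the direction in which the jaws open and shut, and the axes are right-handed (so a half turn about y gives the same grasp; the last joint's range is limited). The gripper opens to 85 mm and grips with 20 to 120 N. Pads are 22 mm wide; open, the fingers measure 114 mm over their backs; the gripper's body (76 mm by 85 mm) begins 54 mm behind the grasp point. The pads swing forward as they close: fully open they stand 13 mm farther back than shut.
Start: joints at [1.04, 0.3, 1.521, -0, 1.321, -0.067], TCP at [246.038, 491.889, 250.281] pointing down, gripper open.
Joint ranges: [-3.03, 3.03], [-0.79, 2.21], [0.23, 2.52], [-1.04, 4.18], [0, 3.07], [-2.55, 2.55]. Speed limits (rad/s): [2.22, 2.22, 2.57, 3.14, 3.14, 3.14].

INTERFACE

Orientations are given as a unit quaternion [w, x, y, z].
In Python, from rig import bot gives the robot as it stands. Calls block until the motion is done:
- bot.move_to(position, orientation): joint-space move of the TCP to a pose.
- bot.servo_line(position, attitude=None, speed=150, until_force=None): straight line of the TCP; attitude=None keeps the orientation; speed is the mean speed in mm/s. With until_force (N) it stops when the force on the tool has changed by that much, and returns True; else False.
- bot.move_joints(angles): joint-space move.
- bot.move_gripper(opening, grip_force=None): finger opening in mm; grip_force is the grip in N (None keeps the last); returns when the fingers have stopped.
- bot.dwell(seconds).
- bot.ik(position, orientation): joint angles nearest the present ones, or None.
- bot.read_state(): the state.
- bot.read_camera(name): name is "scene" or "top" or "wrist"; returns a dict with "image" (480x640x3 uint8, blue, green, red), "depth" (480x640 float32, mm along the optical axis (not along the pixel's ray), 0 where there is no reading), "fovy" (degrees; the focal length in pixels is half the picture's height over the tangent of half this angle, whatever the lens; pixels are square), "cx", "cy" (the principal point, pixels), "eye" and "attitude" of the camera in the world; the wrist camera has in their place "mount" (4x4, takes a point from camera to tool coordinates, whose origin is the TCP and whose axes are the tool frame's). Camera axes: x right, y down, z forward; pixel columns grow to the right and rows downward; lengths in mm; the calibration is good to about 2 mm. A picture is of the moment at which its call begins: read the wrist's pose just before it.
A pose or a line that the arm cannot do raises bot.MotionError and nothing moves.
- bot.finish_job(): hands the job in, once; it reports no verdict.
The state is a dict: "clock": time; "joint_positions": joint angles; "qvel": joint speeds; "effort": joint torques, N m; "ee_pos": TCP position; "tool_rot": TCP orientation; "ft_force": force on the tool from outside, world axes, zero at the start; "moment": the same for the moment, N m; "grip_width": finger opening in mm.
Only numpy, scipy, OpenCV 4.12 (cv2) and the standard library are available. Lean on these libraries where they do the work, as an engineer would, in place of code of your own. Each camera call takes 0.05 s, during which the arm holds its last target.

## Working session

There is one attempt and no reset: what is moved stays moved. The work goes in short steps, each a Python script; the robot and the scene stay as the last script left them, time stands still between calls to the robot, and variables do not carry over. Pictures are saved under pics/ and viewed, and the job is handed in when it is done.

```bash
ls; mkdir -p pics
python3 - <<'E'
from rig import bot
import cv2
s=bot.read_state();print(s)
for n in("scene","top","wrist"):
    c=bot.read_camera(n);cv2.imwrite(f"pics/{n}0.png",c["image"])
    print(n,{k:v for k,v in c.items() if k not in("image","depth")})
E
```

```text
pics
{'clock': 0.0, 'joint_positions': array([ 1.04035738e+00,  3.00465475e-01,  1.52160070e+00,  9.27013083e-06,
        1.32069224e+00, -6.65839888e-02]), 'qvel': array([ 0.00012164, -0.00174232, -0.00096119,  0.00033798, -0.00037529,
        0.00018053]), 'effort': array([-3.15823345e-03, -5.43500984e+01, -3.61784971e+01, -2.49715067e-04,
        4.20168697e-03, -6.78483752e-05]), 'ee_pos': array([245.95240109, 491.69992704, 249.71608563]), 'tool_rot': array([-0.60134978,  0.60172985,  0.37131917, -0.37205067]), 'ft_force': array([-1.10026518, -0.10685287,  0.34190408]), 'moment': array([0.01535598, 0.04134199, 0.05769728]), 'grip_width': 85.38921335658128}
scene {'fovy': 42.92761216970851, 'cx': 319.39546570491655, 'cy': 237.78539304312636, 'eye': array([ -17.45716955,  882.25487762, 1173.01417784]), 'attitude': array([ 0.12673774, -0.32475665,  0.88066768, -0.32077266])}
top {'fovy': 54.96627975952634, 'cx': 315.86151205969855, 'cy': 241.86672311016963, 'eye': array([ 491.40089294,  173.90044874, 1272.74083262]), 'attitude': array([ 0.03267207, -0.701739  ,  0.71099119, -0.03140783])}
wrist {'fovy': 65.43743928093345, 'cx': 320.9384380544526, 'cy': 240.9444545792563, 'mount': array([[ 9.99999781e-01,  4.37699490e-04, -4.96684370e-04,
        -9.37381163e-01],
       [ 6.05022662e-04, -2.99666494e-01,  9.54043828e-01,
        -1.23248948e+02],
       [ 2.68744833e-04, -9.54043920e-01, -2.99666693e-01,
         7.61189430e+01],
       [ 0.00000000e+00,  0.00000000e+00,  0.00000000e+00,
         1.00000000e+00]])}
```

View pics/top0.png

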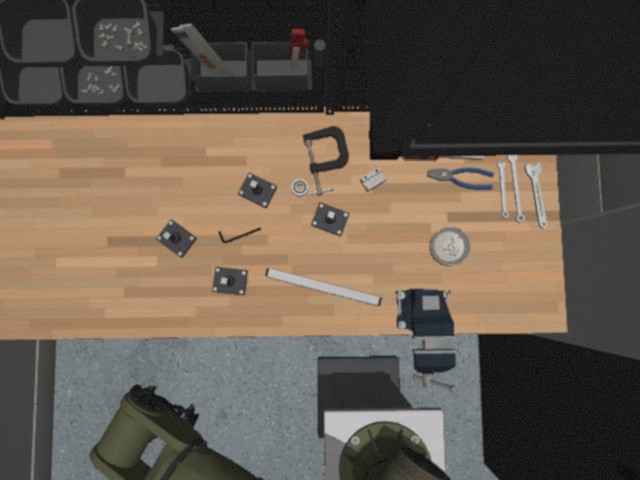

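View pics/scene0.png

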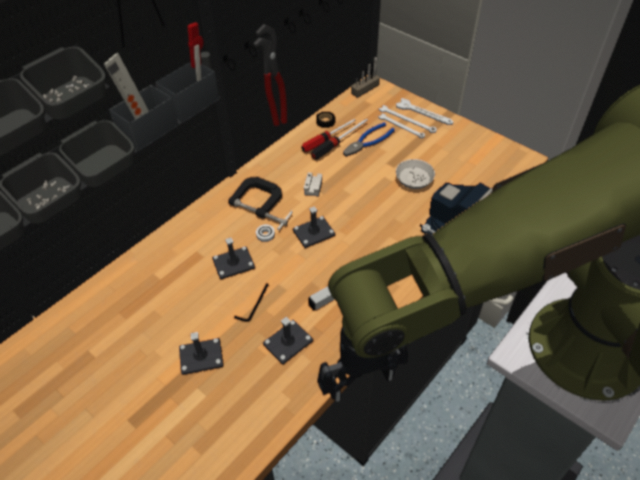

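View pics/wrist0.png

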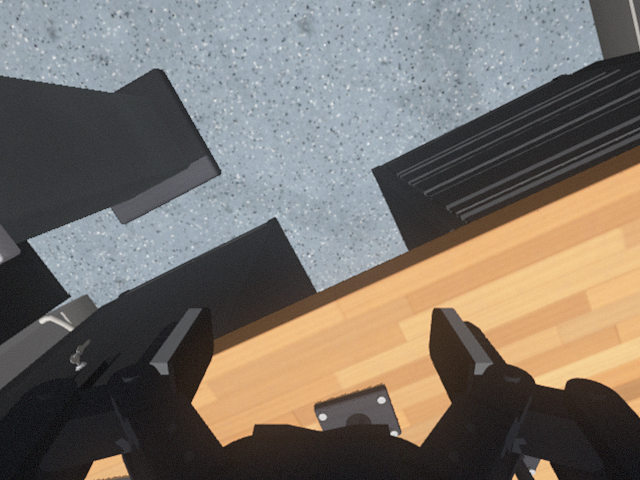

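Top view candidates for the stand, by base: (175,238), (230,281), (257,190), (330,218). The one farthest to the robot's right (the right of the image, −y) is (330,218). The bar runs (267,272)–(381,301), the bearing is at (300,187), the key at (240,237), the dish at (450,246), and a vice sits near the bar's right end at (425,312).

```bash
cat > h.py <<'E'
import numpy as np, cv2
from scipy.spatial.transform import Rotation as R
def rot(q): return R.from_quat([q[1],q[2],q[3],q[0]])
def quat(r):
    a=r.as_quat(); return np.array([a[3],a[0],a[1],a[2]])
def rays(cam,px,st=None):
    f=240/np.tan(np.radians(cam["fovy"])/2)
    px=np.atleast_2d(px).astype(float)
    d=np.c_[(px[:,0]-cam["cx"])/f,(px[:,1]-cam["cy"])/f,np.ones(len(px))]
    if "eye" in cam: return cam["eye"],rot(cam["attitude"]).apply(d),d
    M=cam["mount"];r=rot(st["tool_rot"])
    return st["ee_pos"]+r.apply(M[:3,3]),r.apply(d@M[:3,:3].T),d
def onplane(cam,px,z,st=None):
    e,d,_=rays(cam,px,st); t=(z-e[2])/d[:,2]; return e+d*t[:,None]
def proj(cam,P,st=None):
    f=240/np.tan(np.radians(cam["fovy"])/2)
    P=np.atleast_2d(P)
    if "eye" in cam: c=rot(cam["attitude"]).inv().apply(P-cam["eye"])
    else:
        M=cam["mount"];t=rot(st["tool_rot"]).inv().apply(P-st["ee_pos"]); c=(t-M[:3,3])@M[:3,:3]
    return c[:,:2]/c[:,2:]*f+[cam["cx"],cam["cy"]]
def down(yaw):
    # jaws (tool x) along world yaw; tool y?? see use
    raise
E
python3 - <<'E'
from rig import bot
from h import *
s=bot.read_state();print(rot(s["tool_rot"]).as_matrix().round(3))
c=bot.read_camera("top");im=c["image"]
cv2.imwrite("pics/crop1.png",cv2.resize(im[160:320,200:480],None,fx=2.85,fy=2.85,interpolation=cv2.INTER_CUBIC))
hsv=cv2.cvtColor(im,cv2.COLOR_BGR2HSV)
m=((hsv[...,1]<50)&(hsv[...,2]>110)).astype(np.uint8)
roi=np.zeros_like(m);roi[255:315,255:392]=1
cs,_=cv2.findContours(m*roi,cv2.RETR_EXTERNAL,cv2.CHAIN_APPROX_NONE)
b=max(cs,key=cv2.contourArea);r=cv2.minAreaRect(b);bp=cv2.boxPoints(r);print(r)
P=onplane(c,bp,30);print(P.round(1))
# dark bases
for nm,px in dict(t=(330,218),a=(175,238),b=(230,281),c=(257,190),dish=(450,246),bear=(300,187),key=(240,237),vice=(425,312),viceL=(398,300)).items(): print(nm,onplane(c,px,6).round(0))
E
```

```text
[[ 0.447 -0.    -0.894]
 [ 0.894 -0.001  0.447]
 [-0.001 -1.     0.   ]]
((322.9920959472656, 286.5303955078125), (114.26055908203125, 9.754256248474121), 14.560274124145508)
[[511.7 309.3  30. ]
 [536.9 302.6  30. ]
 [456.3   7.   30. ]
 [431.3  14.2  30. ]]
t [[672. 135.   6.]]
a [[622. 564.   6.]]
b [[502. 412.   6.]]
c [[754. 338.   6.]]
dish [[ 590. -194.    6.]]
bear [[761. 218.   6.]]
key [[623. 385.   6.]]
vice [[ 411. -119.    6.]]
viceL [[445. -46.   6.]]
```

View pics/crop1.png

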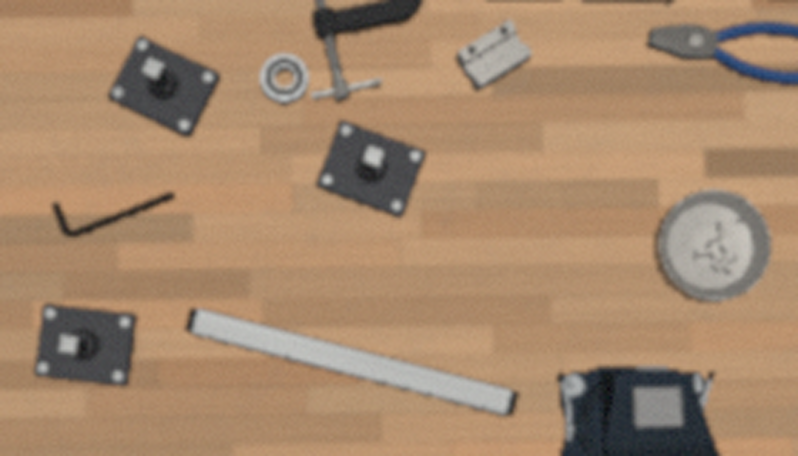

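```bash
cat >> h.py <<'E'
def down(yaw):
    """tool z (camera side) along world yaw (deg), tool y down"""
    a=np.radians(yaw);z=np.array([np.cos(a),np.sin(a),0]);y=np.array([0,0,-1.]);x=np.cross(y,z)
    return quat(R.from_matrix(np.c_[x,y,z]))
E
python3 - <<'E'
from rig import bot
from h import *
c=bot.read_camera("top")
p=onplane(c,(330.5,215.1),90)[0];print("pad",p)
q=down(90)
for y in (75,90,-90,-105.): print(y,bot.ik([484,158,130],down(y)),bot.ik([655,132,130],down(y)))
bot.move_to([p[0],p[1]-50,260],q)
s=bot.read_state();w=bot.read_camera("wrist");print(s["clock"],s["ee_pos"]);cv2.imwrite("pics/w1.png",w["image"])
print(proj(w,p,s)); np.savez("w1.npz",im=w["image"],d=w["depth"])
bot.move_to([484,158,260],down(74.8))
s=bot.read_state();w=bot.read_camera("wrist");print(s["clock"],s["ee_pos"]);cv2.imwrite("pics/w2.png",w["image"])
E
```

```text
pad [667.96755326 136.53900555  90.        ]
75 [ 2.43590980e-01  3.47296682e-01  1.76106937e+00 -4.44089210e-16
  1.03322660e+00  5.05390367e-01] [ 1.44059085e-01  6.70651117e-01  1.26461256e+00 -4.44089210e-16
  1.20632898e+00  4.05858473e-01]
90 [ 2.43590980e-01  3.47296682e-01  1.76106937e+00 -4.44089210e-16
  1.03322660e+00  2.43590980e-01] [ 1.44059085e-01  6.70651117e-01  1.26461256e+00 -4.44089210e-16
  1.20632898e+00  1.44059085e-01]
-90 None None
-105.0 None None
2.35 [667.7308469   87.61586519 260.13826372]
[[321.35800325 159.66259567]]
3.2083 [484.81204314 158.06930438 260.46853009]
```

View pics/w1.png

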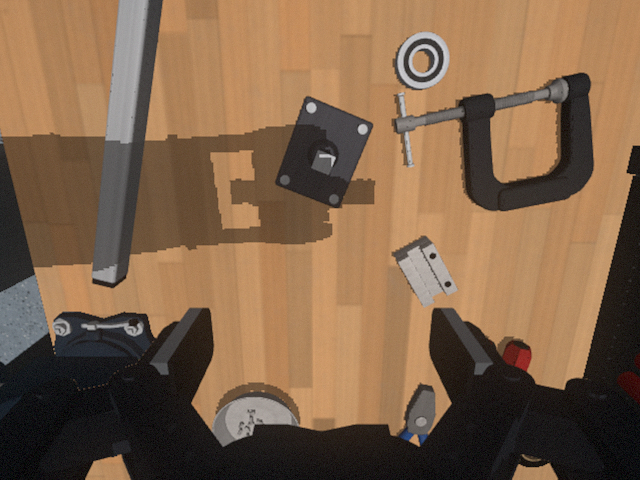

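View pics/w2.png

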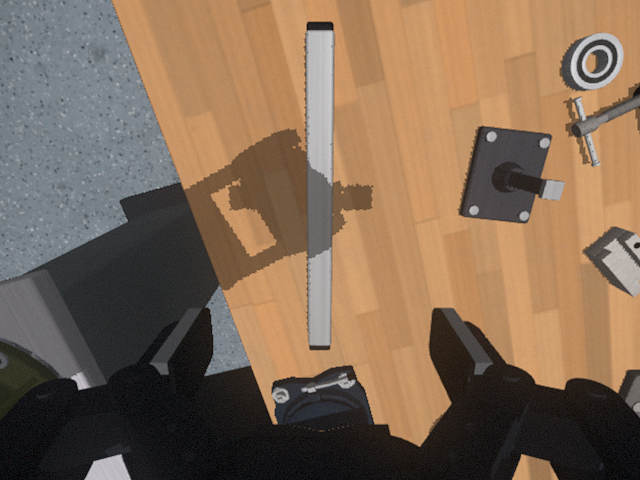

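Run:
```python
import cv2,numpy as np
a=cv2.imread("pics/w1.png")[90:210,260:390];b=cv2.imread("pics/w2.png")[120:240,450:580]
f=lambda i:cv2.resize(i,None,fx=3,fy=3,interpolation=cv2.INTER_CUBIC)
d=cv2.imread("pics/w2.png")
cv2.imwrite("pics/c2.png",np.hstack([f(a),f(b)]))
cv2.imwrite("pics/c3.png",np.hstack([cv2.resize(d[10:60,290:350],None,fx=6,fy=6),cv2.resize(d[320:370,290:350],None,fx=6,fy=6)]))
```

```text
(no output)
```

View pics/c2.png

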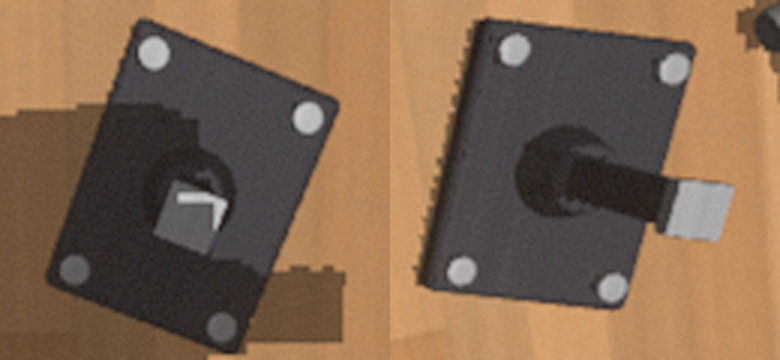

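View pics/c3.png

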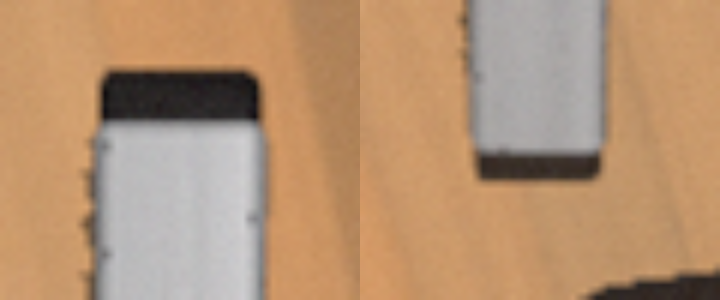

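Run:
```python
from rig import bot
from h import *
s=bot.read_state();w=bot.read_camera("wrist")
E=onplane(w,[(320.1,22),(319.9,350)],30,s);print(E,np.linalg.norm(E[0]-E[1]))
print("width",np.ptp(onplane(w,[(306.2,31),(333.8,31)],30,s),axis=0))
m=E.mean(0);u=E[0]-E[1];print("mid",m,"yaw",np.degrees(np.arctan2(u[1],u[0])))
print("pad w2",onplane(w,(552.4,189.7),90,s))
s1=dict(ee_pos=np.array([667.7308469,87.61586519,260.13826372]),tool_rot=down(90))
print("pad w1",onplane(w,(323.7,162.3),90,s1), s["clock"],s["ft_force"],s["moment"])
```

```text
[[525.85215256 309.14707082  30.        ]
 [442.55700953   3.37978655  30.        ]] 316.90962904225114
width [22.45847741  6.07695088  0.        ]
mid [484.20458105 156.26342868  30.        ] yaw 74.76161465280079
pad w2 [[668.65959719 134.68179592  90.        ]]
pad w1 [[670.16159371 134.5574614   90.        ]] 3.2583 [-0.25379011  0.39308034  0.27667191] [ 0.03911202 -0.06057566  0.03925541]
```

```bash
cat >> h.py <<'E'
MID=np.array([484.3,156.5,0]);YAW=74.76;U=np.array([np.cos(np.radians(YAW)),np.sin(np.radians(YAW)),0]);PAD=np.array([669.1,135,90])
def sense(bot,n=10,dt=0.02):
    F=[];M=[]
    for _ in range(n):
        bot.dwell(dt);s=bot.read_state();F.append(s["ft_force"]);M.append(s["moment"])
    return np.mean(F,0),np.mean(M,0),np.std(F,0),np.std(M,0)
def decode(f,m,u):
    """offset of balance point along u from TCP: M=r x F"""
    j=np.cross(u,[0,0,1.])  # r=d*u,F=-W z -> M=-W d (u x z)
    return -f[2], m@j, m@j/(f[2])*1000
E
python3 - <<'E'
from rig import bot
from h import *
bot.move_gripper(50,120)
bot.move_to(MID+[0,0,60],down(YAW))
bot.servo_line(MID+[0,0,24],speed=60)
f0,m0,sf,sm=sense(bot);print("tare",f0,m0,sf,sm)
bot.move_gripper(0,120)
f,m,_,_=sense(bot,5);print("grip",f-f0,m-m0,bot.read_state()["grip_width"])
bot.servo_line(MID+[0,0,30],speed=15)
bot.dwell(.2)
f,m,_,_=sense(bot);print("lift",f-f0,m-m0,decode(f-f0,m-m0,U))
s=bot.read_state();w=bot.read_camera("wrist");cv2.imwrite("pics/w3.png",w["image"]);print(s["clock"],s["ee_pos"])
E
```

```text
tare [-0.05681636 -0.05793089  0.15883908] [ 0.00362051 -0.00700545 -0.00255869] [0.44964665 0.45211495 0.51351131] [0.02325061 0.01429126 0.02613694]
grip [-3.18743066 -1.03039333  8.08672666] [-0.14278243  0.5744178   0.08614775] 23.0088923288464
lift [ 0.33833371 -0.01980347 -6.50736525] [-0.42567361  0.12182109  0.01423617] (np.float64(6.507365250248497), np.float64(-0.4427262699260696), np.float64(68.03464273181272))
6.85 [484.28408641 156.50619508  29.96359108]
```

View pics/w3.png

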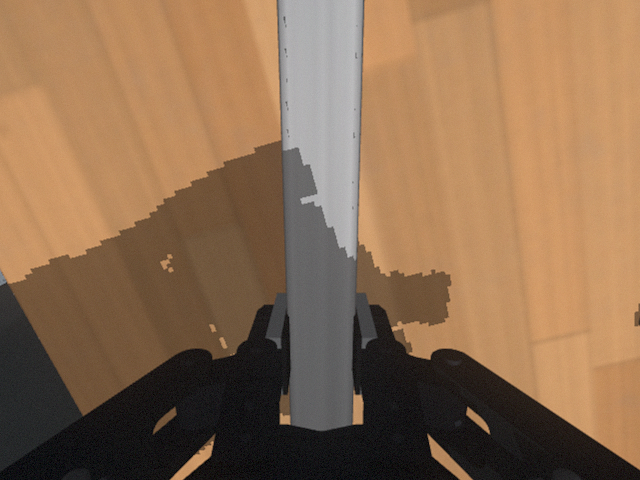

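```bash
cat >> h.py <<'E'
def trial(bot,d,name,lift=6):
    P=MID+U*d
    z=bot.read_state()["ee_pos"]; 
    bot.servo_line([z[0],z[1],24.3],speed=20)
    bot.move_gripper(50,120)
    bot.servo_line(np.array([z[0],z[1],55]),speed=100)
    bot.servo_line(P+[0,0,55],speed=100)
    bot.servo_line(P+[0,0,24],speed=60)
    bot.dwell(.1);f0,m0,_,_=sense(bot,12)
    bot.move_gripper(0,120)
    bot.servo_line(P+[0,0,24+lift],speed=15);bot.dwell(.2)
    f,m,sf,sm=sense(bot,20);print("lift",d,f-f0,m-m0,decode(f-f0,m-m0,U),sm)
    s=bot.read_state();w=bot.read_camera("wrist");cv2.imwrite(f"pics/{name}.png",w["image"]);print(s["clock"],s["ee_pos"])
    np.savez("tare.npz",f0=f0,m0=m0)
E
python3 - <<'E'
from rig import bot
from h import *
trial(bot,68,"w4")
E
```

```text
lift 68 [ 0.18055519 -0.19249223 -6.36267933] [-0.01237959  0.00061113 -0.01456714] (np.float64(6.362679328046936), np.float64(-0.01210488384819674), np.float64(1.9024821500649804)) [0.03080947 0.02741377 0.02730783]
11.4083 [502.17403757 222.13963067  30.0020741 ]
```

View pics/w4.png

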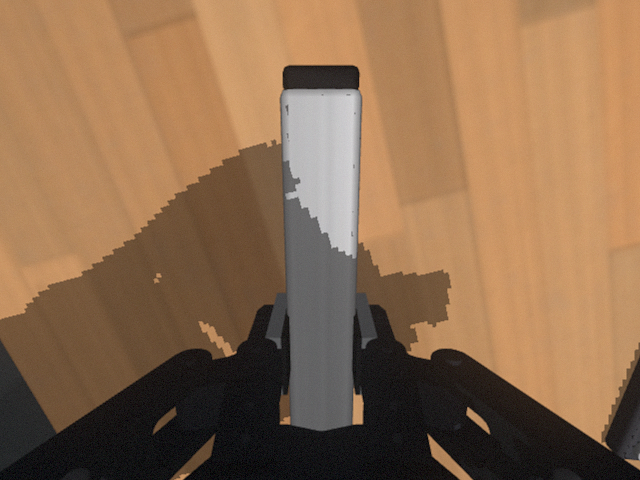

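Run:
```python
from rig import bot
from h import *
t=np.load("tare.npz")
p=bot.read_state()["ee_pos"]
bot.servo_line([p[0],p[1],60],speed=40);bot.dwell(.3)
f,m,sf,sm=sense(bot,40,.02);print(decode(f-t["f0"],m-t["m0"],U),sm)
bot.servo_line([p[0],p[1],190],speed=80)
# pad under estimated balance point (offset +1.5 from TCP)
q=down(90)
bot.servo_line([PAD[0],PAD[1]-1.5,190],q,speed=80);bot.dwell(.4)
f,m,sf,sm=sense(bot,40,.02);print(decode(f-t["f0"],m-t["m0"],np.array([0,1,0])),f-t["f0"])
s=bot.read_state();w=bot.read_camera("wrist");cv2.imwrite("pics/w5.png",w["image"]);print(s["clock"],s["ee_pos"],s["tool_rot"],q)
for n in("scene","top"): cv2.imwrite(f"pics/{n}5.png",bot.read_camera(n)["image"])
```

```text
(np.float64(6.2192077533150405), np.float64(-0.008186991479755013), np.float64(1.316404243834929)) [0.02808676 0.03244514 0.03268081]
(np.float64(6.285845475066312), np.float64(-0.01584884765455913), np.float64(2.5213549581239)) [ 0.06927861 -0.0596203  -6.28584548]
18.675 [669.09844307 133.49511324 190.0036999 ] [-7.07106768e-01  7.07106795e-01 -5.43462417e-06  4.13309978e-06] [-7.07106781e-01  7.07106781e-01 -2.16489014e-17  2.16489014e-17]
```

View pics/scene5.png

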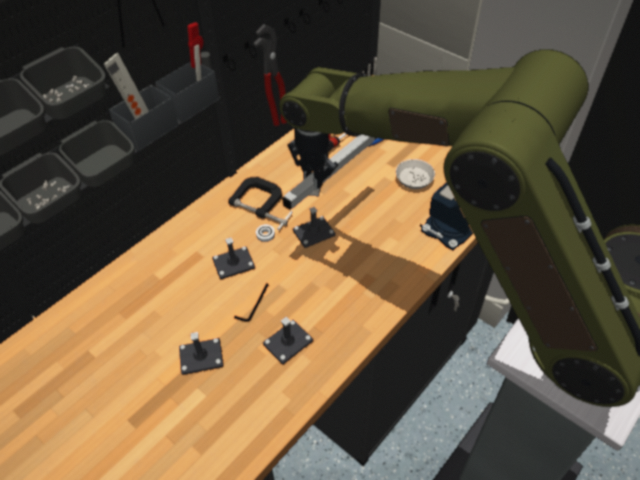

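View pics/w5.png

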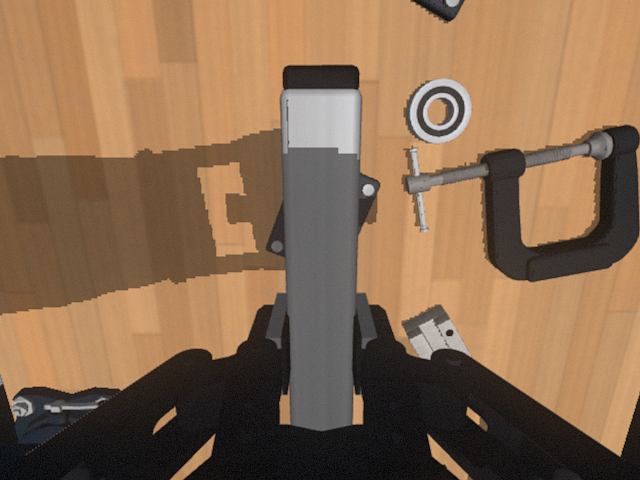

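View pics/top5.png

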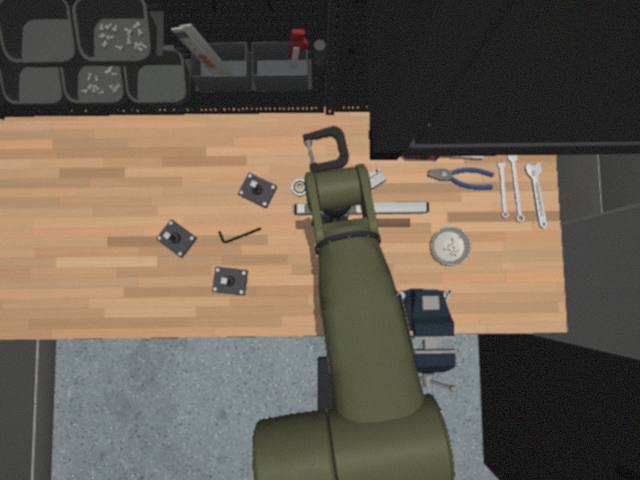

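The wrist view shows the bar level in the jaws (end at (283–358, 66), as on the worktop), with the stand base just visible behind it at (370,190). The scene view shows it clear over the right-hand stand. Balance point is about 70 mm from the middle toward +y. Next is the slow descent.

Run:
```python
from rig import bot
from h import *
x,y=PAD[0],PAD[1]-2
bot.servo_line([x,y,122],speed=50);bot.dwell(.3)
f0,m0,_,_=sense(bot,15)
hit=bot.servo_line([x,y,111],speed=4,until_force=3)
f,m,_,_=sense(bot,12);s=bot.read_state()
print(hit,s["ee_pos"],f-f0,m-m0,decode(f-f0,m-m0,np.array([0,1,0])),s["clock"])
cv2.imwrite("pics/scene6.png",bot.read_camera("scene")["image"][100:300,180:480])
```

```text
True [669.10385775 132.99102213 114.49153293] [-0.26005471 -0.52506127 14.20189376] [ 0.00093847  0.07738864 -0.00687635] (np.float64(-14.201893763221783), np.float64(0.0009384727253185267), np.float64(0.06608081576760286)) 22.825
```

View pics/scene6.png

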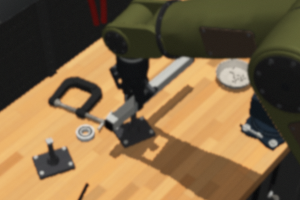

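Run:
```python
from rig import bot
from h import *
x,y=PAD[0],PAD[1]-2
Fprev=None
z=bot.read_state()["ee_pos"][2]
for k in range(8):
    z+=.12;bot.servo_line([x,y,z],speed=3);f,m,_,_=sense(bot,8)
    t=np.load("tare.npz");n=(f-t["f0"])[2];print(round(z,2),n,m-t["m0"])
    if n<1.5:break
s=bot.read_state();print(s["clock"],s["ee_pos"])
```

```text
114.65 -0.0785442967164578 [ 0.08255311 -0.58598403 -0.02055188]
23.8833 [669.16509398 133.01846521 114.57474886]
```

Run:
```python
from rig import bot
from h import *
t=np.load("tare.npz")
for k in range(3):
    f,m,sf,sm=sense(bot,10);print((f-t["f0"]).round(2),(m-t["m0"]).round(3),sm.round(3))
s=bot.read_state();print(s["clock"],s["ee_pos"],s["grip_width"])
```

```text
[ 3.31  0.32 -0.39] [ 0.073 -0.63  -0.006] [0.026 0.038 0.035]
[ 3.28  0.41 -0.5 ] [ 0.085 -0.579 -0.007] [0.037 0.027 0.033]
[ 3.39  0.31 -0.89] [ 0.076 -0.58  -0.028] [0.031 0.03  0.022]
24.3833 [669.05072625 133.01675279 114.56632778] 22.940252919321377
```

Run:
```python
from rig import bot
from h import *
t=np.load("tare.npz")
bot.move_gripper(22,20);bot.dwell(.1)
f,m,sf,sm=sense(bot,10);print((f-t["f0"]).round(2),(m-t["m0"]).round(3),bot.read_state()["grip_width"])
bot.move_gripper(29,20);bot.dwell(.4)
f,m,sf,sm=sense(bot,10);print((f-t["f0"]).round(2),(m-t["m0"]).round(3),bot.read_state()["grip_width"])
w=bot.read_camera("wrist");cv2.imwrite("pics/w7.png",w["image"]);print(bot.read_state()["clock"])
bot.dwell(.8);w=bot.read_camera("wrist");cv2.imwrite("pics/w8.png",np.hstack([w["image"]]))
```

```text
[ 2.45  0.22 -1.84] [ 0.082 -0.515 -0.01 ] 22.744011596367336
[-0.04 -0.32  0.17] [-0.    -0.037 -0.006] 28.907572747445297
25.7167
```

View pics/w7.png

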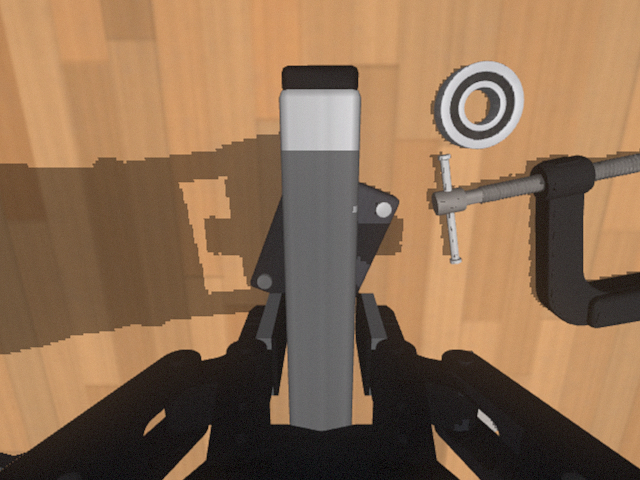

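View pics/w8.png

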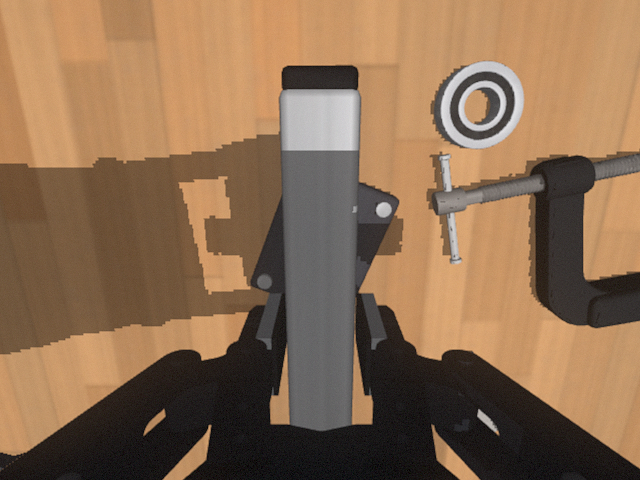

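The jaws are open and there is a gap on both sides of the bar (columns 280–285 and 353–360). The bar end is unchanged at (282–358, 66), and the tool force is about zero. Retreat next.

Run:
```python
from rig import bot
from h import *
bot.move_gripper(45,20)
p=bot.read_state()["ee_pos"]
bot.servo_line([p[0],p[1],290],speed=70)
s=bot.read_state();w=bot.read_camera("wrist");cv2.imwrite("pics/w9.png",w["image"])
bot.move_to([350,420,330],down(90))
for n in("scene","top"): cv2.imwrite(f"pics/{n}9.png",bot.read_camera(n)["image"])
c=bot.read_camera("top");np.save("topd.npy",c["depth"])
# bar heights from depth
e,d,_=rays(c,[(v,u) for u in range(190,235) for v in range(280,450)])
z=c["depth"][190:235,280:450].ravel();P=e+d*z[:,None];k=(z>0)&(P[:,2]>105)&(P[:,2]<135)&(abs(P[:,0]-669)<10)
P=P[k];a=np.polyfit(P[:,1],P[:,2],1);print(len(P),a,P[:,1].min(),P[:,1].max(),P[:,0].mean(),P[:,2].mean())
print(bot.read_state()["clock"])
```

```text
996 [9.72837256e-04 1.18758819e+02] -92.6418166892336 227.16784709522767 668.7474118720111 118.82502329437038
31.3083
```

View pics/scene9.png

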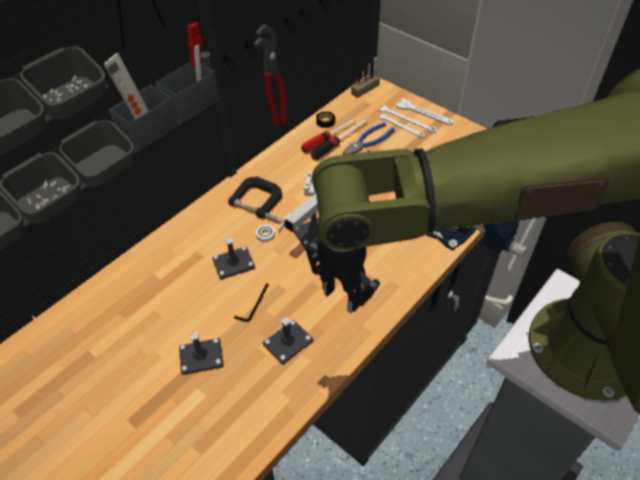

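View pics/top9.png

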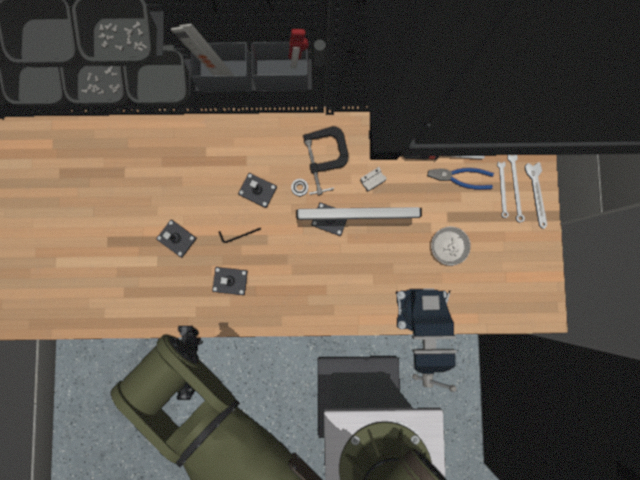

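The bar rests on the right-hand stand at (330,213). Its depth slope is about 0.06°, with the top at about 119 mm. The dish (450,246), bearing (300,187) and key (240,237) are unmoved, and the gripper is clear. Handing in.

```bash
python3 -c "
from rig import bot
print(bot.finish_job())"
```

```text
the job is handed in; nothing more can be done
None
```

The bar is balanced level on the rightmost stand and touches nothing else; the job was handed in at about 31 s on the robot's clock.

- **Finding the balance point:** I lifted the bar 6 mm at its middle, where the wrist moment put the balance point about 68 mm toward the +y (left) end. A second lift at 68 mm left only about 2 mm. I took 70 mm from the middle, with a weight of about 6.3 N.
- **Placing:** I lifted the bar level, turned it to lie across the stand and felt for the pad. The touch peaked at about 14 N, under the 25 N limit. I eased that off to about the bar's own weight before opening the jaws.
- **Last checks:** After release the tool force was about zero. Top-camera depth gave a tilt of about 0.06° and a top face at 119 mm (120 expected). The dish, bearing and key had not moved.
- **Disagreements:**
    - The contact force appeared to act about 5 mm off the pad centre, and a sideways strain of about 3 N showed just before release. I put these down to a slight tilt in the grip; the strain vanished on opening and the bar did not move.
    - The pad position differed by about 2 mm between cameras.

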